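# Clamp the sample card in the spotting jig

### The job

Clamp the green sample card in the metal spotting jig, ready for pipetting: push the cam lever round clockwise (seen from above) to its far stop, so that the cut-away flat of its half-moon plate clears the roller's way, then push the jaw slide forward by its upright plate until the jaw has seated the card fully against the far end stop. Finally push the lever all the way back, so that the cam locks the slide. Never touch or lift the card itself, and leave everything else on the bench where it stands.

Things in the scene. Friction and masses are not known exactly. Their poses are not given: they have to be found in the camera images.
- card_jig: Metal spotting jig, fixed. Origin on the bench top; x = forward, the slide's travel; y = left; z up. 'Jig (x, y)' below is in mm from here, heights above the bench. Bed 10 thick: x -32 to 98, y -80 to 80 round the card; x -100 to -30, y -32 to 78 round the slide and cam. Side fences at y = +-69.2, 19 high. Pins that stop the lever: 33.5 high, 6 thick, at jig (-93, 52), (-27, 52).
- end_stop (a point): Middle of the far end stop's face, jig (87.5, 0), at the height of the bed (10 mm). The stop is 18 high; two hold-down lips reach back over the card's edge to jig x = 79, 18 to 20.5 above the bench.
- sample_card: Loose green four-window sample card, 50 (jig x) x 135 (jig y) x 5 mm, about 35 g, lying flat on the bed between jaw and end stop; origin at the centre of its underside, 10 mm above the bench. Found with its centre at jig x 20 to 45; seated against the end stop its centre is at jig x = 62.5.
- clamp_jaw (a joint): Jaw slide (follower), m along jig +x: 0 = back (found 0 to 0.001), 0.0475 = card held against the end stop, limit 0.050. 2 N of friction, no spring, stays where left. T-shaped, steel: jaw bar 100 wide, 12 thick, 24 high, front face at jig x = -10 when back; stem 21 wide along y = 0, 23 high. With the cam locked it stops within 3 to 5 mm; do not force it.
- cam_roller (a point): Centre of the slide's brass roller, 12 mm thick, 22 mm above the bench, under a bracket (top 26 high) left of the stem; at jig (-84, 18) when the slide is back. Locked, the cam's round side stands in front of it; with the slide home the locked cam stands behind it.
- push_face (a point): Middle of the rear (-x) face of the slide's upright push plate, 40 mm above the bench; the plate is 32 wide (jig y), 8 thick, its top 52 above the bench, and the face is at jig x = -105 when the slide is back. Push it toward jig +x.
- cam_plate (a joint): Cam angle, rad, about the upright axis at cam_pivot: 0 = locked, at its stop (found 0 to 0.12); grows clockwise from above to 2.094 = released, at the other stop, where the flat (11 mm from the axis) faces the roller. Round side: radius 26. Roller passes above 1.85; locked below 0.2. With the slide over 1 mm short of home the cam meets the roller on its way back. Friction 0.06 N m, no spring.
- cam_pivot (a point): Top of the cam's pivot cap, on the hinge axis, at jig (-60, 42), 36 mm above the bench; cap 20 mm in diameter. The half-moon cam plate under it lies 20 to 28 above the bench.
- cam_knob (a point): Middle of the black upright grip at the lever's end, 52 mm above the bench, 58 from the cam's axis. The grip is round, 16 thick, from 34 to 68 above the bench; the flat lever arm, 11 wide, lies 28 to 34 above the bench. Locked: jig (-110, 71), rear left; released: jig (-10, 71), forward left; between them it swings through the left side.
- vial_near: Bystander: sample vial with screw cap, 26 mm thick, 55 high, standing on the bench to the right of the slide's rear end, about 78 mm from its centre line; origin at the centre of its underside. Leave it.
- vial_far: Bystander: a second such vial, just beyond the first. Leave it.
- petri_dish: Bystander: petri dish with lid, 58 mm across, 14 high, to the left of the jig; origin at the centre of its underside. Leave it.
- slide_box: Bystander: dark green slide box 88x165x36 mm, farther left; origin at the centre of its underside. Leave it. Between it and the jig, behind the petri dish, stands a covered microscope 0.75 m tall (about x 0.53 to 1.0, y -0.17 to 0.42 m, widest at its base): do not swing the arm through it.
- slide_mailer: Bystander: teal slide mailer 37x92x14 mm, to the right of the jig, near the front edge; origin at the centre of its underside. Leave it.
- tweezers: Bystander: steel tweezers, 13x120x8 mm, lying on the bench to the left of the jig, between it and the petri dish; origin at the middle of the underside. Leave them.

How it is judged:
On the way, in this order (a step that is already met when the one before it is completed fails the run):
1. the cam is turned to its low point while the jaw slide is still back (value of joint cam_plate above 1.85 rad and value of joint clamp_jaw below 0.008 m), for 0.2 s.
2. with the cam released, the jaw slide is pushed home and the card sits against the end stop (value of joint cam_plate above 1.6 rad and value of joint clamp_jaw above 0.045 m and x of sample_card in the frame of card_jig above 0.0605 m), for 0.2 s.
At the end, for the whole second after the job is handed in: The cam is back at its locked stop (within 0.2 rad) with the jaw slide home (past 44.5 mm of 47.5) and the card lying flat, straight and at rest against the end stop (within 2.5 mm) (value of joint cam_plate below 0.2 rad and value of joint clamp_jaw above 0.0445 m and x of sample_card in the frame of card_jig between 0.06 and 0.065 m and z of sample_card in the frame of card_jig below 0.0125 m and angle between sample_card's own z axis and vertical below 0.05 rad and angle between the x axis of sample_card and the x axis of card_jig, either way round below 0.04 rad and linear speed of sample_card below 0.01 m/s); the robot touches nothing.
It fails at once if the card is lifted off the bed or tipped (z of sample_card in the frame of card_jig above 0.015 m or angle between sample_card's own z axis and vertical above 0.15 rad).
It fails at once if the robot touches the card (contact force between any of the fingers, the arm and sample_card above 0.5 N).
It fails at once if a bystander is moved or lifted more than 15 mm (distance of any of vial_near, vial_far, petri_dish, slide_box, slide_mailer, tweezers from where it was at the start of the episode above 0.015 m).
It fails at once if a vial is tipped over (angle between any of vial_near, vial_far's own z axis and vertical above 0.5 rad).
It also fails if it takes over 70 s, if anything falls off the work surface, if the arm or the gripper's body presses on something with over 40 N, if the wrist force passes 120 N, or if a joint passes its speed limit or range.

### The arm

A 7-joint arm with a two-finger parallel gripper is mounted at the origin on a cart in front of the work surface, level with it; the furniture and walls round the work are solid. World frame = base frame: x ahead of the robot, y to its left, z up, the work surface at z = 0. Lengths are in m, angles in rad, forces in N, time in s.
With the tool pointing down it reaches from about 0.35 to 0.9 m from the base axis. Payload 8.1 kg.
Tool frame: the origin (TCP) lies midway between the tips of the shut fingers; the grasp point (between the pads) lies 19 mm behind it; x points along the fingers, z is the direction in which the jaws open and shut, and the axes are right-handed (so a half turn about x gives the same grasp; the last joint's range is limited). The gripper opens to 92 mm and grips with 3 to 60 N. Pads are 19 mm wide; open, the fingers measure 130 mm over their backs; the gripper's body (75 mm by 190 mm) begins 47 mm behind the grasp point.
Start: joints at [-1.332, 0.434, 0.025, 1.573, -0.012, 1.134, -0.075], TCP at [0.21, 0.589, 0.227] pointing down, gripper open.
Joint ranges: [-2.62, 2.62], [-0.44, 2.09], [-1.27, 1.32], [0.08, 2.57], [-1.32, 4.46], [0.12, 2], [-2.74, 2.74]. Speed limits (rad/s): [2.22, 2.22, 3.01, 3.01, 3.14, 3.14, 3.14].

### API

Orientations are given as a rotation vector (axis times angle).
In Python, from cell import arm, optics, finder gives the robot as it stands.
- The arm moves only by the tool send_rows, never from a script. Its argument "rows" is a list that holds one entry, the list of rows, each a list of 7 numbers: the shift along the tool's x, y, z in mm, then the turn, a rotation vector about the tool's x, y, z in degrees, then the opening in per cent of the stroke, from 0 (shut) to 100 (fully open). A call has exactly 8 rows; each row is the pose to reach, as a shift and turn from the pose commanded when the call began, along the tool's axes at that moment; what a row does not reach only later rows make up. A row lasts 1/10 s, in which the tool goes at most 50 mm and 8.59 degrees, less where a joint would pass 70% of its speed; a pose out of reach is approached as far as the arm can. A call with a gripper value outside its range is refused whole. The fingers move at their own pace and stop on an object; "grip_force" is the grip in N (left out, the last holds). Time passes only in rows, so rows that repeat a pose let the fingers close, or fill a call up. It gives the time, the measured TCP pose, the force and the opening at its end, in the units of the state.
- arm.observe(): the state, without advancing time (a new reading comes with each control period).
- optics.get_image(name): name is "scene" or "top" or "wrist"; returns (picture, depth): 480x640x3 uint8, red, green, blue; 480x640 float32, m along the optical axis (not along the pixel's ray), 0 where there is no reading.
- optics.get_calibration(name): a dict with "camera_matrix" (3x3 intrinsics, pixels), "D" ([k1, k2, p1, p2, k3] as OpenCV has them; the pictures are not rectified), "position" and "orientation" of the camera in the world; the wrist camera has in their place "T_tool_cam" (4x4, takes a point from camera to tool coordinates, whose origin is the TCP and whose axes are the tool frame's). Camera axes: x right, y up, looking along -z (the intrinsics and any distortion apply to the point x, -y, -z); pixel columns grow to the right and rows downward; lengths in m; the calibration is good to about 2 mm. A picture is of the moment at which its call begins: read the wrist's pose just before it. get_calibration takes no time and is no camera call.
- arm.sign_off(): hands the job in, once; it reports no verdict.
Trained networks look in the newest picture that a camera, given by its name, has taken for a name from the list of things; names that differ only in an ending like _2 or _b are one class to them, and where a whole thing is asked for, a point or a joint stands for the part that bears it (a point fixed in the world has none). Each returns a list of dicts, best first, with "confidence" (0 to 1); they miss things now and then, are a little off and sometimes report something else, mostly with a low value. They report only what shows in the picture. A call takes as long as a camera call.
- finder.search_frame(camera, thing): "bbox" ([left, top, width, height] in pixels, round what is visible of it).
- finder.regions_of(camera, thing): "region" (480x640 bool, what is visible of it) and "bbox" ([left, top, width, height] in pixels, round what is visible of it).
- finder.place_of(camera, thing): "xy" ([column, row] in pixels: a listed point, or the origin of a listed thing).
The state is a dict: "clock": time; "joints": joint angles; "dq": joint speeds; "joint_efforts": joint torques, N m; "position": TCP position; "ee_rot": TCP orientation; "force": force on the tool from outside, world axes, zero at the start; "ft_torque": the same for the moment, N m; "width": opening from 0.0 (shut) to 1.0 (fully open).
Only numpy, scipy, OpenCV 4.12 (cv2) and the standard library are available. Lean on these libraries where they do the work, as an engineer would, in place of code of your own. Each camera call takes 0.05 s, during which the arm holds its last target.

## Working session

There is one attempt and no reset: what is moved stays moved. The work goes in short steps, Python scripts to look and compute and a tool call to move; the robot and the scene stay as the last step left them, time stands still between calls to the robot, and variables do not carry over. Pictures are saved under pics/ and viewed, and the job is handed in when it is done.

Besides the shell and the picture viewer there is one more tool, called after "Request:" as name(argument=value, ...), one argument or row to a line, values as JSON. send_rows: Moves the arm, as the interface text tells. Its arguments: {"type":"object","properties":{"rows":{"type":"array"},"grip_force":{"type":"number"}},"required":["rows"]}

```bash
mkdir -p pics; ls
cat > h.py <<'E'
import numpy as np,cv2
from scipy.spatial.transform import Rotation as R
from cell import arm,optics,finder
def Rm(o):
    o=np.array(o,float)
    return o if o.shape==(3,3) else R.from_rotvec(o).as_matrix()
def cam(name,st=None):
    c=optics.get_calibration(name)
    K=np.array(c["camera_matrix"]);D=np.array(c["D"],float)
    if name=="wrist":
        T=np.eye(4);T[:3,:3]=Rm(st["ee_rot"]);T[:3,3]=st["position"]
        T=T@np.array(c["T_tool_cam"]);return K,D,T[:3,:3],T[:3,3]
    return K,D,Rm(c["orientation"]),np.array(c["position"])
def ray(C,uv):
    K,D,Rr,p=C
    n=cv2.undistortPoints(np.array([[uv]],float),K,D)[0,0]
    return Rr@np.array([n[0],-n[1],-1.]),p
def at_z(C,uv,z):
    d,p=ray(C,uv);return p+d*(z-p[2])/d[2]
def at_depth(C,uv,dep):
    d,p=ray(C,uv);return p+d*dep
def proj(C,P):
    K,D,Rr,p=C
    q=(np.atleast_2d(P)-p)@Rr;q=q*[1,-1,-1]
    return cv2.projectPoints(q,np.zeros(3),np.zeros(3),K,D)[0][:,0]
def save(n,img): cv2.imwrite("pics/"+n+".png",img[:,:,::-1])
E
python3 - <<'E'
from h import *
s=arm.observe();print(s)
for n in("scene","top"):
    c=optics.get_calibration(n);print(n,c)
    im,d=optics.get_image(n);save(n+"0",im);np.save(n+"0.npy",d)
E
```

```text
pics
{'clock': 0.0, 'joints': array([-1.3316433 ,  0.43521768,  0.02497497,  1.57408343, -0.01162211,
        1.1340306 , -0.0751229 ]), 'dq': array([ 6.20613995e-04,  6.28282321e-04, -1.11150511e-03, -1.03504580e-03,
       -2.59917407e-04,  5.22831483e-05,  1.40052082e-03]), 'joint_efforts': array([-1.21688154e-03, -6.67844367e+01,  9.84194018e-01, -3.14463794e+01,
       -6.07051374e-02,  4.24821989e-02,  1.85726058e-04]), 'position': array([0.20933708, 0.58835043, 0.22595359]), 'ee_rot': array([-0.95480249,  1.35301201,  0.9531175 ]), 'force': array([ 0.00463531,  0.72120742, -0.63710469]), 'ft_torque': array([-0.02718554, -0.00928477,  0.001913  ]), 'width': 0.9992912314807056}
scene {'camera_matrix': array([[589.17442936,   0.        , 330.53878909],
       [  0.        , 589.17442936, 237.48461999],
       [  0.        ,   0.        ,   1.        ]]), 'D': array([-0.11018701,  0.        ,  0.        ,  0.        ,  0.        ]), 'position': array([-0.43015965, -0.81996353,  0.94960277]), 'orientation': array([ 0.86446102, -0.45428669, -0.87640307])}
top {'camera_matrix': array([[531.33620417,   0.        , 320.17215863],
       [  0.        , 531.33620417, 236.50237107],
       [  0.        ,   0.        ,   1.        ]]), 'D': array([0.0306087, 0.       , 0.       , 0.       , 0.       ]), 'position': array([ 0.35463616, -0.10261727,  1.39174393]), 'orientation': array([ 0.11016972, -0.14972468, -1.58368754])}
```

View pics/scene0.png

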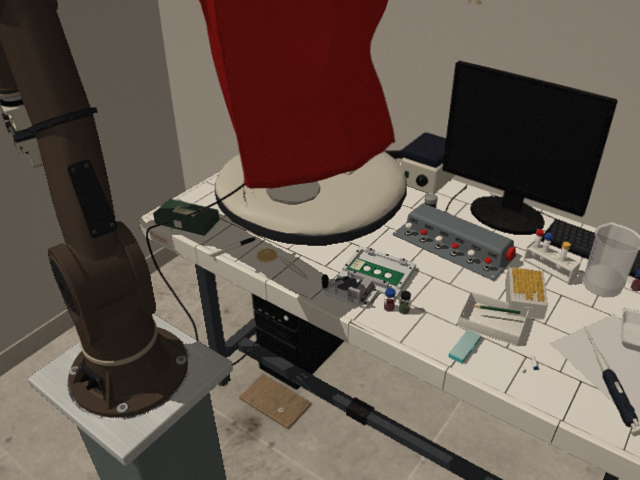

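View pics/top0.png

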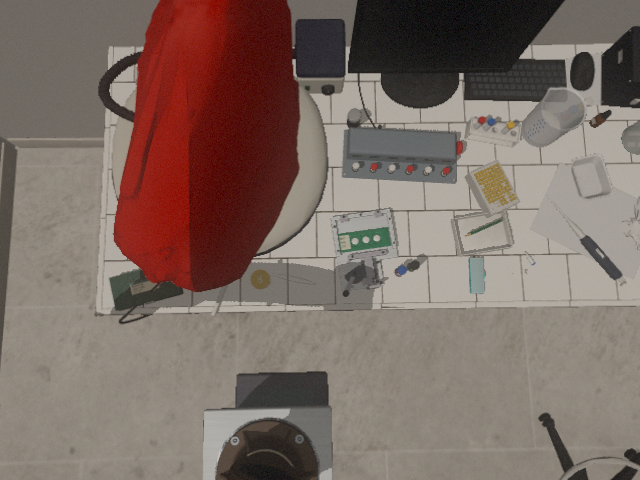

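Run:
```python
from h import *
for n in("scene","top"):
    im,d=optics.get_image(n);C=cam(n)
    for t,z in [("card_jig",0),("end_stop",.01),("sample_card",.01),("cam_roller",.022),("push_face",.04),("cam_pivot",.036),("cam_knob",.052),("vial_near",0),("vial_far",0),("petri_dish",0),("tweezers",0),("slide_mailer",0),("slide_box",0)]:
        r=finder.place_of(n,t)
        for q in r[:2]: print(n,t,round(q["confidence"],2),np.round(q["xy"],1),np.round(at_z(C,q["xy"],z),4))
```

```text
scene card_jig 0.57 [372.6 280.5] [ 0.5523 -0.2598  0.    ]
scene card_jig 0.38 [189.1 217.4] [ 0.4804  0.3189 -0.    ]
scene end_stop 0.7 [326.3 279.5] [ 0.4782 -0.1707  0.01  ]
scene end_stop 0.61 [389.2 258.9] [ 0.6406 -0.2546  0.01  ]
scene sample_card 0.85 [375.1 271.3] [ 0.5761 -0.2517  0.01  ]
scene cam_roller 0.74 [349.3 290.7] [ 0.465  -0.2477  0.022 ]
scene cam_roller 0.18 [400.1 310.6] [ 0.4756 -0.3812  0.022 ]
scene push_face 0.64 [351.3 295.2] [ 0.4372 -0.2714  0.04  ]
scene push_face 0.42 [345.  279.7] [ 0.4748 -0.2282  0.04  ]
scene cam_pivot 0.84 [347.  278.6] [ 0.485  -0.2272  0.036 ]
scene cam_pivot 0.73 [349.5 291.4] [ 0.4497 -0.2581  0.036 ]
scene cam_knob 0.72 [388.8 259.8] [ 0.5891 -0.2809  0.052 ]
scene cam_knob 0.6 [326.4 282.8] [ 0.4279 -0.2069  0.052 ]
scene vial_near 0.58 [388.  311.1] [ 0.4791 -0.3485  0.    ]
scene petri_dish 0.74 [269.4 254.7] [0.4821 0.0168 0.    ]
scene tweezers 0.64 [296.4 267.9] [ 0.4803 -0.0749  0.    ]
scene slide_mailer 0.94 [466.9 348.8] [ 0.4761 -0.5528  0.    ]
scene slide_box 0.94 [187.8 223.6] [ 0.4561  0.2987 -0.    ]
scene 
[... 296 characters left out ...]
cam_roller 0.73 [411.5 263.7] [ 0.5074 -0.3755  0.022 ]
top push_face 0.57 [376.7 288.3] [ 0.4439 -0.2801  0.04  ]
top cam_pivot 0.58 [355.7 270.5] [ 0.4906 -0.2283  0.036 ]
top cam_knob 0.52 [345.1 297.3] [ 0.422  -0.1982  0.052 ]
top vial_near 0.65 [400.1 270.2] [ 0.4931 -0.3489  0.    ]
top vial_near 0.49 [362.9 246.8] [ 0.5569 -0.2527  0.    ]
top vial_far 0.53 [411.5 264.5] [ 0.5077 -0.3797  0.    ]
top petri_dish 0.52 [258.8 279.1] [0.4759 0.0226 0.    ]
top petri_dish 0.45 [345.4 294. ] [ 0.4331 -0.2029  0.    ]
top tweezers 0.42 [292.9 280.4] [ 0.4709 -0.0663  0.    ]
top slide_mailer 0.76 [477.5 277.7] [ 0.4701 -0.5522  0.    ]
top slide_box 0.62 [150.3 283.5] [0.4695 0.3024 0.    ]
```

Run:
```python
from h import *
from scipy.optimize import least_squares
s=arm.observe();print(np.round(Rm(s["ee_rot"]),3), s["clock"])
obs=[("scene",(372.6,280.5),(0,0,0)),("scene",(389.2,258.9),(87.5,0,10)),("scene",(349.3,290.7),(-84,18,22)),("scene",(351.3,295.2),(-105,0,40)),("scene",(347,278.6),(-60,42,36)),("scene",(326.4,282.8),(-110,71,52)),
("top",(362.1,248),(0,0,0)),("top",(360.6,219),(87.5,0,10)),("top",(361,281.9),(-84,18,22)),("top",(376.7,288.3),(-105,0,40)),("top",(355.7,270.5),(-60,42,36)),("top",(345.1,297.3),(-110,71,52))]
Cs={n:cam(n) for n in("scene","top")}
def P(p,l):
    l=np.array(l)/1000;c,s_=np.cos(p[2]),np.sin(p[2])
    return np.array([p[0]+c*l[0]-s_*l[1],p[1]+s_*l[0]+c*l[1],l[2]])
f=lambda p:np.concatenate([proj(Cs[n],P(p,l))[0]-uv for n,uv,l in obs])
r=least_squares(f,[.55,-.25,0],loss="soft_l1");print(r.x,np.degrees(r.x[2]));print(np.round(f(r.x).reshape(-1,2),1))
for n in("scene","top"):
    im,d=optics.get_image(n)
    for l in [(-32,-80,10),(98,-80,10),(98,80,10),(-32,80,10),(-105,0,40),(-60,42,36),(-110,71,52)]:
        u=proj(Cs[n],P(r.x,l))[0];cv2.circle(im,tuple(int(round(a)) for a in u),1,(255,0,255),-1)
    cr=im[210:330,300:460];save(n+"c",cv2.resize(cr,None,fx=5,fy=5,interpolation=cv2.INTER_CUBIC))
```

```text
[[ 0.    -0.942  0.335]
 [ 0.     0.335  0.942]
 [-1.    -0.     0.   ]] 1.5
[ 0.548677   -0.25958759  0.11506595] 6.592793218508954
[[-0.8  0.7]
 [-2.7  0.3]
 [ 0.8  1. ]
 [ 1.8 -1.6]
 [-1.  -0.2]
 [-1.  -1.6]
 [ 3.5  1.8]
 [ 0.6 -2. ]
 [ 3.4 -0.4]
 [-3.3 -0.1]
 [-1.3  2.5]
 [ 1.3 -3.7]]
```

View pics/topc.png

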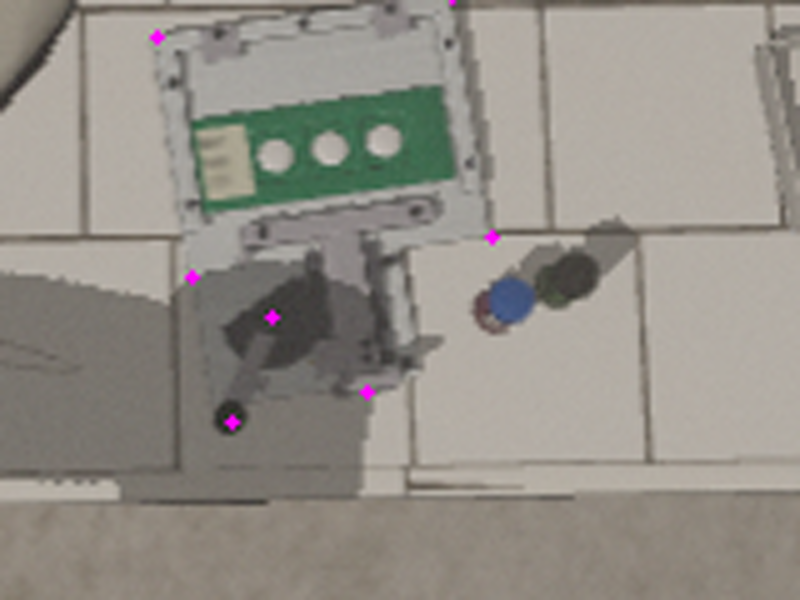

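View pics/scenec.png

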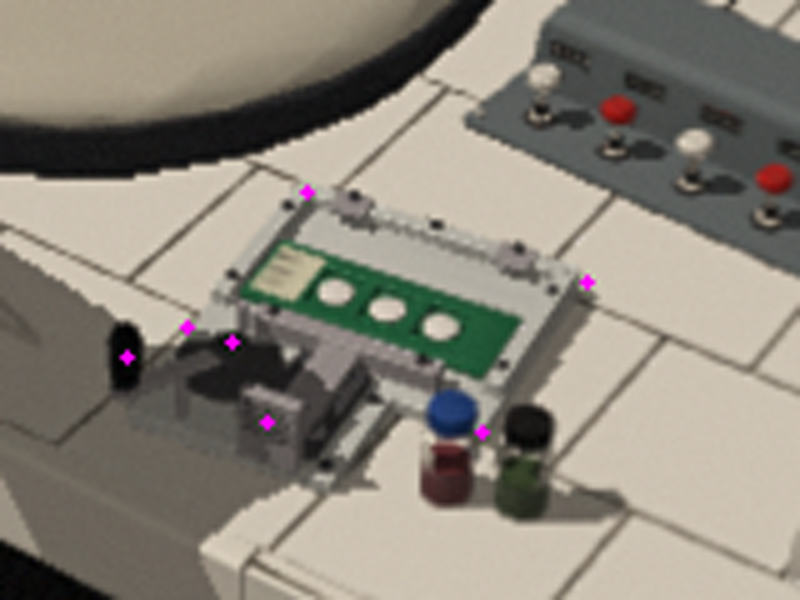

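Request:
send_rows(
  rows=[
    [[-5,-24,-31,0,0,0,100],[-8,-47,-62,0,0,0,100],[-10,-71,-93,0,0,0,60],[-15,-94,-124,0,0,0,40],[-20,-118,-155,0,0,0,30],[-20,-141,-186,0,0,0,30],[-20,-165,-217,0,0,0,30],[-20,-188,-248,0,0,0,30]],
  ],
)

```text
clock: 2.4
position: [0.3039, 0.2906, 0.247]
ee_rot: [-0.953, 1.351, 0.954]
force: [-0.0, -0.0, -0.1]
width: 0.531
```

Run:
```python
from h import *
s=arm.observe();print(s["joints"],s["position"],s["ee_rot"],s["width"],s["clock"])
print(np.round(optics.get_calibration("wrist")["T_tool_cam"],3),optics.get_calibration("wrist")["camera_matrix"])
```

```text
[-1.00947064  0.07341601  0.12804648  2.01384734 -0.01086125  1.05416516
  0.35237772] [0.30388498 0.29060789 0.24697803] [-0.95333405  1.35105082  0.95380138] 0.5313991825292352 2.4
[[ 0.     0.248 -0.969 -0.159]
 [ 0.003  0.969  0.248  0.066]
 [ 1.    -0.002 -0.    -0.   ]
 [ 0.     0.     0.     1.   ]] [[348.16569954   0.         320.52089988]
 [  0.         348.16569954 237.71509413]
 [  0.           0.           1.        ]]
```

Request:
send_rows(
  rows=[
    [[0,-24,-31,0,0,0,30],[0,-47,-62,0,0,0,30],[0,-71,-93,0,0,0,30],[0,-94,-124,0,0,0,30],[0,-118,-155,0,0,0,30],[0,-141,-186,0,0,0,30],[0,-165,-217,0,0,0,30],[0,-188,-241,0,0,0,30]],
  ],
)

```text
clock: 3.2
position: [0.3999, -0.0001, 0.2471]
ee_rot: [-0.953, 1.351, 0.953]
force: [0.4, 1.1, 0.1]
width: 0.303
```

Request:
send_rows(
  rows=[
    [[0,-12,-26,0,0,0,30],[0,-24,-52,0,0,0,30],[0,-36,-78,0,0,0,30],[0,-48,-104,0,0,0,30],[0,-60,-130,0,0,0,30],[0,-72,-156,0,0,0,30],[0,-86,-182,0,0,0,30],[0,-86,-182,0,0,0,30]],
  ],
)

```text
clock: 4.0
position: [0.4198, -0.2019, 0.2472]
ee_rot: [-0.952, 1.354, 0.948]
force: [-0.8, -0.4, 0.5]
width: 0.299
```

Run:
```python
from h import *
s=arm.observe();print(s["joints"],s["position"],s["ee_rot"],s["width"],s["clock"])
im,d=optics.get_image("wrist");save("w1",im);np.save("w1.npy",d);C=cam("wrist",s)
for t,z in [("card_jig",0),("end_stop",.01),("sample_card",.01),("cam_roller",.022),("push_face",.04),("cam_pivot",.036),("cam_knob",.052),("vial_near",0),("vial_far",0)]:
    for q in finder.place_of("wrist",t)[:2]: print(t,round(q["confidence"],2),np.round(q["xy"],1),np.round(at_z(C,q["xy"],z),4))
```

```text
[-0.29134519  0.16167574  0.72987368  1.95730952 -0.12127911  1.0645914
  1.71508393] [ 0.41983957 -0.20194629  0.24715926] [-0.95225415  1.3538508   0.94832798] 0.2987450646127208 4.0
sample_card 0.96 [322.7 335. ] [ 0.5742 -0.2547  0.01  ]
cam_roller 0.98 [292.2 256.8] [ 0.4612 -0.2519  0.022 ]
push_face 0.78 [270.  250.3] [ 0.4412 -0.2687  0.04  ]
cam_pivot 0.62 [321.6 336.7] [ 0.5617 -0.2518  0.036 ]
cam_pivot 0.58 [320.2 268.4] [ 0.4808 -0.2245  0.036 ]
cam_knob 0.93 [323.8 224.8] [ 0.4317 -0.2029  0.052 ]
cam_knob 0.61 [ 81.9 336.2] [ 0.4609 -0.5021  0.052 ]
vial_near 0.51 [516.3 186.1] [0.4743 0.018  0.    ]
```

View pics/w1.png

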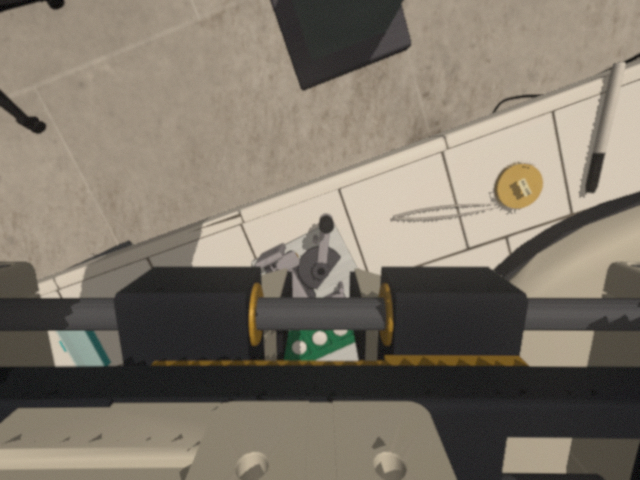

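```bash
cat >> h.py <<'E'
def PJ(p,l):
    l=np.atleast_2d(l)/1000.;c,s_=np.cos(p[2]),np.sin(p[2])
    return np.stack([p[0]+c*l[:,0]-s_*l[:,1],p[1]+s_*l[:,0]+c*l[:,1],l[:,2]],1)
E
python3 - <<'E'
from h import *
from scipy.optimize import least_squares
s=arm.observe()
obs=[("scene",(372.6,280.5),(0,0,0)),("scene",(389.2,258.9),(87.5,0,10)),("scene",(349.3,290.7),(-84,18,22)),("scene",(351.3,295.2),(-105,0,40)),("scene",(347,278.6),(-60,42,36)),("scene",(326.4,282.8),(-110,71,52)),
("top",(362.1,248),(0,0,0)),("top",(360.6,219),(87.5,0,10)),("top",(361,281.9),(-84,18,22)),("top",(376.7,288.3),(-105,0,40)),("top",(355.7,270.5),(-60,42,36)),("top",(345.1,297.3),(-110,71,52)),
("wrist",(292.2,256.8),(-84,18,22)),("wrist",(270,250.3),(-105,0,40)),("wrist",(320.2,268.4),(-60,42,36)),("wrist",(323.8,224.8),(-110,71,52))]
Cs={n:cam(n,s) for n in("scene","top","wrist")}
f=lambda p:np.concatenate([proj(Cs[n],PJ(p,l))[0]-uv for n,uv,l in obs])
r=least_squares(f,[.55,-.25,0],loss="soft_l1");print(r.x,np.degrees(r.x[2]));print(np.round(f(r.x).reshape(-1,2),1))
im,d=optics.get_image("wrist")
for l in [(-32,-80,10),(-100,-32,10),(-100,78,10),(-32,80,10),(-105,-16,52),(-105,16,52),(-60,42,36),(-110,71,52),(-93,52,33.5)]:
    u=proj(Cs["wrist"],PJ(r.x,l))[0];cv2.circle(im,tuple(int(round(a)) for a in u),1,(255,0,255),-1)
save("w2",cv2.resize(im[190:310,240:400],None,fx=5,fy=5,interpolation=cv2.INTER_CUBIC))
E
```

```text
[ 0.54734268 -0.25714043  0.09888697] 5.665805907779002
[[-2.   0.6]
 [-3.2  0.3]
 [-0.8  0.7]
 [-0.  -1.9]
 [-2.4 -0.6]
 [-2.6 -2.2]
 [ 2.6  2.3]
 [ 0.2 -1.6]
 [ 2.   0.1]
 [-4.9  0.5]
 [-2.7  2.8]
 [-0.4 -3.6]
 [-0.4  0.8]
 [-2.7  2.4]
 [-0.8  2.8]
 [ 0.4 -0.7]]
```

View pics/w2.png

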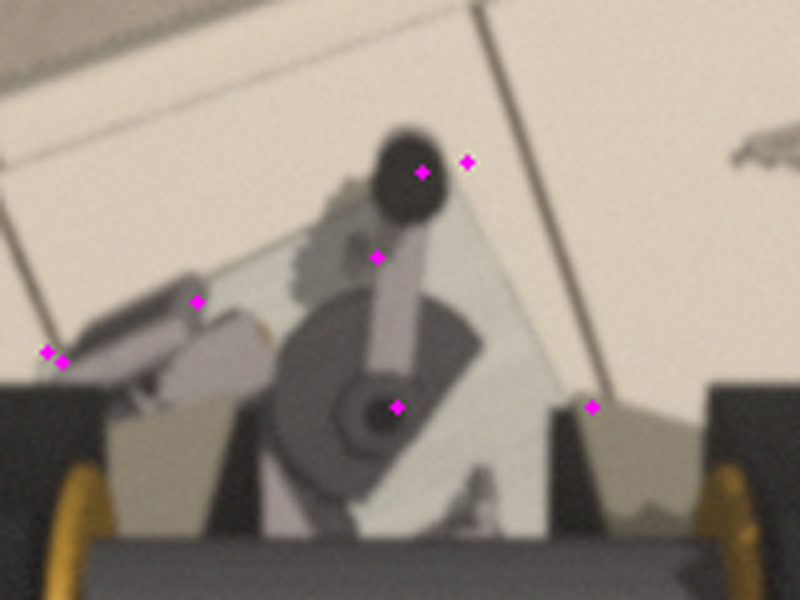

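Run:
```python
from h import *
from scipy.optimize import least_squares
s=arm.observe();C=cam("wrist",s)
d=np.load("w1.npy")
for nm,uv,z in [("knob",(321.6,225.2),.052),("pivot",(316.6,272.6),.036),("pr_l",(278.5,250),.052),("pr_r",(254,262),.052),("bedr",(331,229),.01),("bedr2",(352,270),.01),("pinLrear",(311.5,238),.0335)]:
    print(nm,np.round(at_z(C,uv,z),4),"depth:",np.round(at_depth(C,uv,d[int(uv[1]),int(uv[0])]),4))
obs=[((321.6,225.2),(-110,71,52)),((316.6,272.6),(-60,42,36)),((278.5,250),(-105,16,52)),((254,262),(-105,-16,52)),((292.2,256.8),(-84,18,22))]
f=lambda p:np.concatenate([proj(C,PJ(p,l))[0]-uv for uv,l in obs])
r=least_squares(f,[.55,-.25,0]);print(r.x,np.degrees(r.x[2]));print(np.round(f(r.x).reshape(-1,2),1))
print(np.round(PJ(r.x,[(-110,71,52),(-60,42,36),(-105,0,40)]),4))
```

```text
knob [ 0.4311 -0.2005  0.052 ] depth: [ 0.4278 -0.1994  0.0679]
pivot [ 0.484  -0.2249  0.036 ] depth: [ 0.4838 -0.2248  0.0368]
pr_l [ 0.4413 -0.2524  0.052 ] depth: [ 0.4426 -0.2535  0.0467]
pr_r [ 0.4451 -0.2818  0.052 ] depth: [ 0.4555 -0.2945  0.0096]
bedr [ 0.4477 -0.1945  0.01  ] depth: [ 0.4346 -0.1918  0.068 ]
bedr2 [ 0.5039 -0.1872  0.01  ] depth: [ 0.5038 -0.1872  0.0102]
pinLrear [ 0.4449 -0.217   0.0335] depth: [ 0.4501 -0.2195  0.0111]
[ 0.54746551 -0.25863562  0.09472244] 5.427196213921998
[[ 1.9 -0.6]
 [ 2.  -0.9]
 [-0.2  0.2]
 [-2.6  0.3]
 [-1.2  1.2]]
[[ 0.4312 -0.1984  0.052 ]
 [ 0.4838 -0.2225  0.036 ]
 [ 0.4429 -0.2686  0.04  ]]
```

Request:
send_rows(
  rows=[
    [[0,-9,5,5,0,0,40],[30,-9,5,5,0,0,40],[60,-9,5,5,0,0,40],[90,-9,5,5,0,0,40],[110,-9,5,5,0,0,40],[120,-9,5,5,0,0,40],[125,-9,5,5,0,0,40],[125,-9,5,5,0,0,40]],
  ],
)

```text
clock: 5.35
position: [0.4301, -0.1966, 0.1218]
ee_rot: [-0.888, 1.382, 0.888]
force: [0.4, -0.4, -0.1]
width: 0.398
```

Run:
```python
from h import *
s=arm.observe();print(s["position"],np.round(Rm(s["ee_rot"]),3).tolist(),s["width"],s["clock"],s["force"])
im,d=optics.get_image("wrist");save("w3",im);C=cam("wrist",s)
for t,z in [("cam_roller",.022),("push_face",.04),("cam_pivot",.036),("cam_knob",.052)]:
    for q in finder.place_of("wrist",t)[:2]: print(t,round(q["confidence"],2),np.round(q["xy"],1),np.round(at_z(C,q["xy"],z),4))
```

```text
[ 0.43010627 -0.19657857  0.12181324] [[-0.0, -0.909, 0.416], [-0.0, 0.416, 0.909], [-1.0, 0.0, -0.0]] 0.3982883381285474 5.35 [ 0.44214303 -0.43359616 -0.06304116]
cam_pivot 0.77 [317.4 316.6] [ 0.4834 -0.2234  0.036 ]
cam_pivot 0.37 [311.2 371.8] [ 0.5255 -0.248   0.036 ]
cam_knob 0.82 [319.1 253.2] [ 0.4332 -0.199   0.052 ]
```

View pics/w3.png

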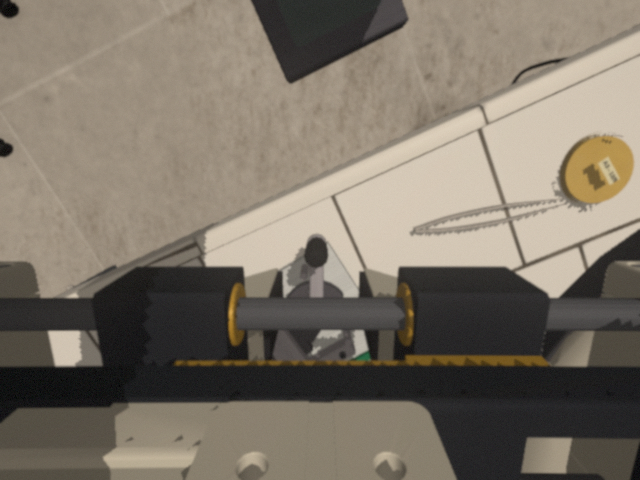

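Request:
send_rows(
  rows=[
    [[10,-3,-2,0,0,0,40],[20,-3,-2,0,0,0,40],[32,-3,-2,0,0,0,40],[44,-3,-2,0,0,0,40],[56,-3,-2,0,0,0,40],[68,-3,-2,0,0,0,40],[78,-3,-2,0,0,0,40],[78,-3,-2,0,0,0,40]],
  ],
)

```text
clock: 6.4
position: [0.431, -0.1993, 0.0423]
ee_rot: [-0.886, 1.384, 0.889]
force: [0.3, 0.1, -0.1]
width: 0.402
```

Run:
```python
from h import *
s=arm.observe();print(s["joints"],s["position"],s["width"],s["clock"],s["force"])
im,d=optics.get_image("wrist");save("w4",cv2.resize(im[200:400,200:440],None,fx=3,fy=3));
C=cam("wrist",s)
for t,z in [("cam_pivot",.036),("cam_knob",.052)]:
    for q in finder.place_of("wrist",t)[:2]: print(t,round(q["confidence"],2),np.round(q["xy"],1),np.round(at_z(C,q["xy"],z),4))
```

```text
[-0.08687079  0.49861953  0.54737727  2.1567612  -0.4550795   0.60098309
  1.93026258] [ 0.43101223 -0.19933031  0.04231249] 0.4018123848392893 6.4 [ 0.26471861  0.13676616 -0.11197896]
cam_knob 0.69 [319.8 299.1] [ 0.4326 -0.2003  0.052 ]
```

View pics/w4.png

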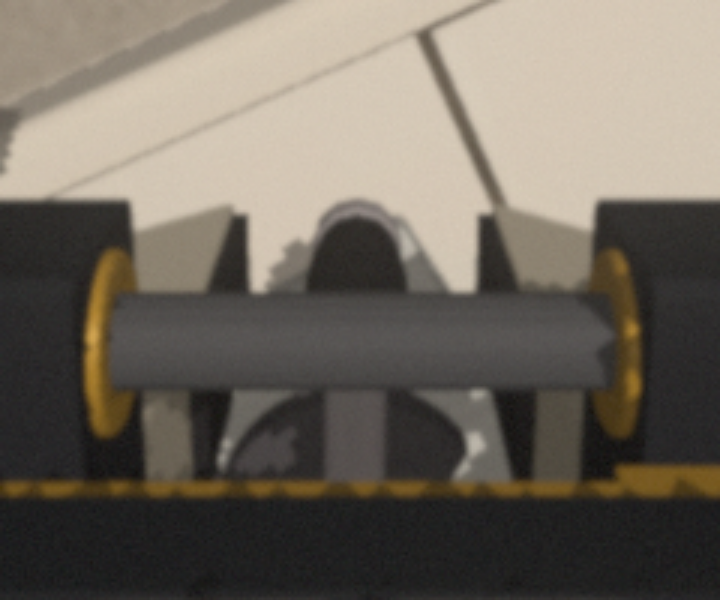

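Request:
send_rows(
  rows=[
    [[0,-0.5,7.6,7.5,0,0,28],[0,-2,15,15,0,0,28],[0,-4.4,22.2,22.5,0,0,28],[0,-7.8,29,30,0,0,28],[0,-12,35.3,37.5,0,0,28],[0,-17,41,45,0,0,28],[0,-22.7,46,52.5,0,0,28],[0,-29,50.2,60,0,0,28]],
  ],
)

```text
clock: 7.35
position: [0.4797, -0.1659, 0.0444]
ee_rot: [-0.07, 1.569, 0.07]
force: [-1.3, -0.9, -0.4]
width: 0.283
```

Run:
```python
from h import *
s=arm.observe();print(s["joints"],s["position"],s["width"],s["clock"],s["force"])
im,d=optics.get_image("wrist");save("w5",cv2.resize(im[160:400,180:460],None,fx=2.5,fy=2.5));
```

```text
[-0.36588986  0.62713653  0.85343906  2.09496166 -0.71747516  0.7382104
  1.04442422] [ 0.47965953 -0.16594372  0.04437103] 0.2825470683407265 7.35 [-1.251181   -0.89252332 -0.3666496 ]
```

View pics/w5.png

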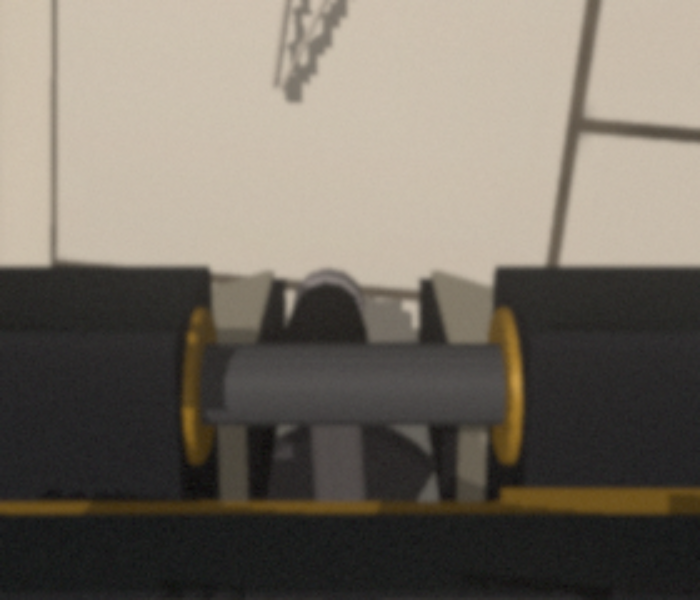

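Request:
send_rows(
  rows=[
    [[0,-0.5,7.6,7.5,0,0,28],[0,-2,15,15,0,0,28],[0,-4.4,22.2,22.5,0,0,28],[0,-7.8,29,30,0,0,28],[0,-12,35.3,37.5,0,0,28],[0,-17,41,45,0,0,28],[0,-22.7,46,52.5,0,0,28],[0,-29,50.2,60,0,0,28]],
  ],
)

```text
clock: 8.2
position: [0.5319, -0.1897, 0.044]
ee_rot: [0.745, 1.44, -0.744]
force: [-0.6, 1.0, -0.1]
width: 0.278
```

Run:
```python
from h import *
s=arm.observe();print(s["joints"],s["position"],s["width"],s["clock"],s["force"])
im,d=optics.get_image("wrist");save("w6",cv2.resize(im[160:400,180:460],None,fx=2.5,fy=2.5));
im,d=optics.get_image("scene");save("s6",cv2.resize(im[210:330,280:440],None,fx=4,fy=4));
```

```text
[-0.43495412  0.83749835  1.10200487  1.9622847  -0.93405314  0.9705371
  0.18613958] [ 0.53190747 -0.1897457   0.04398926] 0.2775680442599869 8.2 [-0.58663073  1.02648298 -0.07020234]
```

View pics/w6.png

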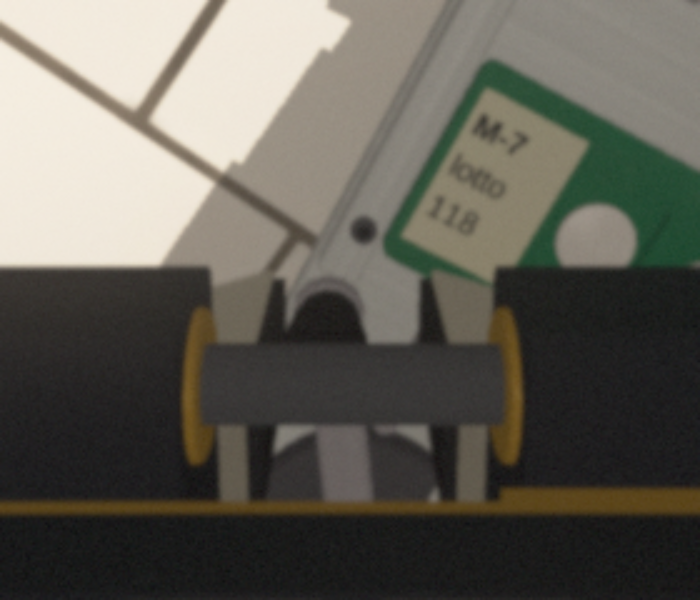

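View pics/s6.png

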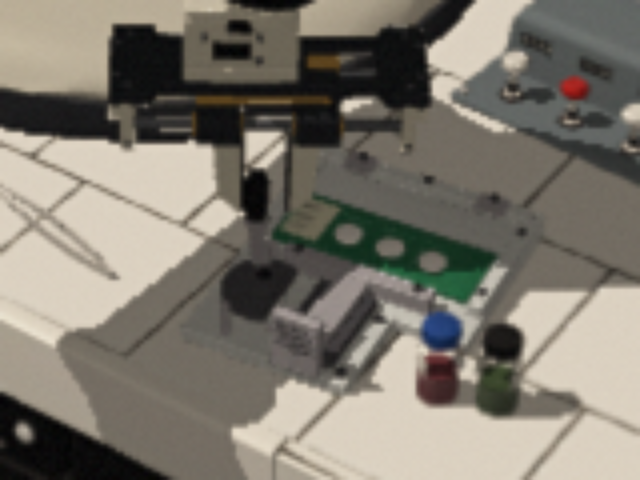

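Request:
send_rows(
  rows=[
    [[0,0,2,2,0,0,28],[0,-0.2,4,4,0,0,28],[0,-0.3,6,6,0,0,28],[0,-0.3,6,6,0,0,28],[0,-0.3,6,6,0,0,28],[0,-0.3,6,6,0,0,28],[0,0,3,3,0,0,30],[0,0,0,0,0,0,34]],
  ],
)

```text
clock: 9.1
position: [0.5319, -0.19, 0.0439]
ee_rot: [0.741, 1.44, -0.741]
force: [0.1, 0.1, 0.0]
width: 0.326
```

Run:
```python
from h import *
s=arm.observe();print(s["joints"],s["position"],s["width"],s["clock"],s["force"])
im,d=optics.get_image("wrist");save("w7",cv2.resize(im[160:400,180:460],None,fx=2.5,fy=2.5));
```

```text
[-0.43490962  0.83704397  1.10133362  1.9629505  -0.93392506  0.96854922
  0.19075586] [ 0.53187579 -0.18999753  0.04385278] 0.32600398938522923 9.1 [0.08981498 0.10569538 0.01095555]
```

View pics/w7.png

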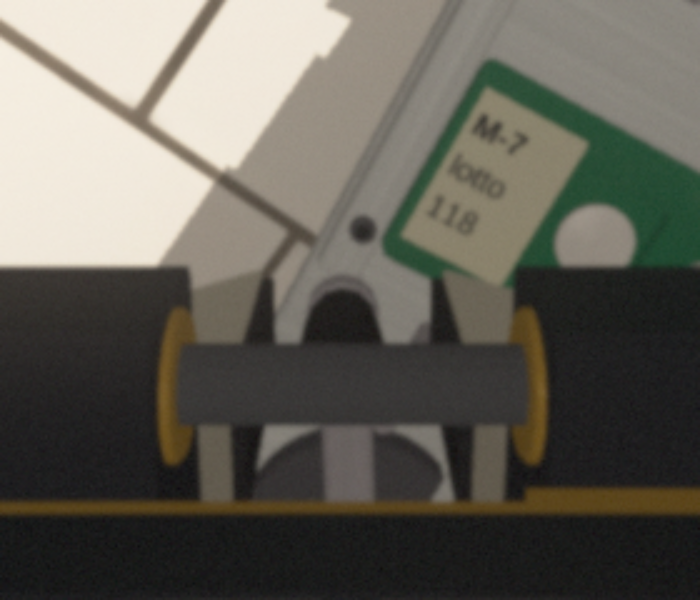

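Request:
send_rows(
  rows=[
    [[-20,0,0,0,0,0,34],[-50,0,0,0,0,0,34],[-90,0,0,0,0,0,34],[-90,-30,0,6,0,0,0],[-90,-60,0,12,0,0,0],[-90,-90,1,18,0,0,0],[-90,-115,2,24,0,0,0],[-90,-138,2,29,0,0,0]],
  ],
)

```text
clock: 9.95
position: [0.4196, -0.2725, 0.134]
ee_rot: [1.131, 1.257, -1.13]
force: [0.1, -1.4, -0.3]
width: 0.01
```

Run:
```python
from h import *
s=arm.observe();print(s["joints"],s["position"],s["width"],s["clock"],s["force"]);M=Rm(s["ee_rot"]);print(np.degrees(np.arctan2(M[1,1],M[0,1])))
for n in("wrist","top","scene"):
    im,d=optics.get_image(n);C=cam(n,s)
    if n=="wrist":save("w8",im)
    else: save(n+"8",cv2.resize(im[210:330,300:460],None,fx=5,fy=5,interpolation=cv2.INTER_CUBIC))
    for t,z in [("end_stop",.01),("sample_card",.01),("cam_roller",.022),("push_face",.04),("cam_pivot",.036),("cam_knob",.052)]:
        for q in finder.place_of(n,t)[:2]: print(n,t,round(q["confidence"],2),np.round(q["xy"],1),np.round(at_z(C,q["xy"],z),4))
```

```text
[-0.37176543  0.65445644  1.2878658   2.04573013 -0.75059691  1.03083289
 -0.17001193] [ 0.41955039 -0.27254339  0.13398889] 0.0101039417729777 9.95 [ 0.0691373  -1.41447467 -0.34215764]
6.0883903997196605
wrist end_stop 0.65 [417. 156.] [ 0.4888 -0.3422  0.01  ]
wrist sample_card 0.76 [318.9  22.2] [ 0.5736 -0.2551  0.01  ]
wrist cam_roller 0.66 [300.5 175.6] [ 0.4645 -0.2527  0.022 ]
wrist push_face 0.68 [324.6 202.5] [ 0.4486 -0.2729  0.04  ]
wrist cam_pivot 0.91 [261.1 144.2] [ 0.4845 -0.2235  0.036 ]
wrist cam_knob 0.91 [210.6  63.1] [ 0.5303 -0.1913  0.052 ]
top end_stop 0.61 [360.4 215.8] [ 0.6388 -0.2476  0.01  ]
top sample_card 0.87 [367.5 241.3] [ 0.5699 -0.2643  0.01  ]
top cam_pivot 0.67 [354.4 270.4] [ 0.4909 -0.225   0.036 ]
top cam_knob 0.58 [340.5 256.4] [ 0.5256 -0.1892  0.052 ]
scene end_stop 0.58 [388.1 260.8] [ 0.6321 -0.2564  0.01  ]
scene end_stop 0.25 [346.4 277.3] [ 0.5143 -0.2063  0.01  ]
scene sample_card 0.68 [376.5 270.6] [ 0.5805 -0.2531  0.01  ]
scene cam_roller 0.8 [349.7 289.7] [ 0.4686 -0.2464  0.022 ]
scene push_face 0.83 [354.9 296.1] [ 0.4395 -0.2799  0.04  ]
scene push_face 0.58 [388.9 309.5] [ 0.4465 -0.3673  0.04  ]
scene cam_pivot 0.86 [346.3 279.9] [ 0.4799 -0.2285  0.036 ]
```

View pics/w8.png

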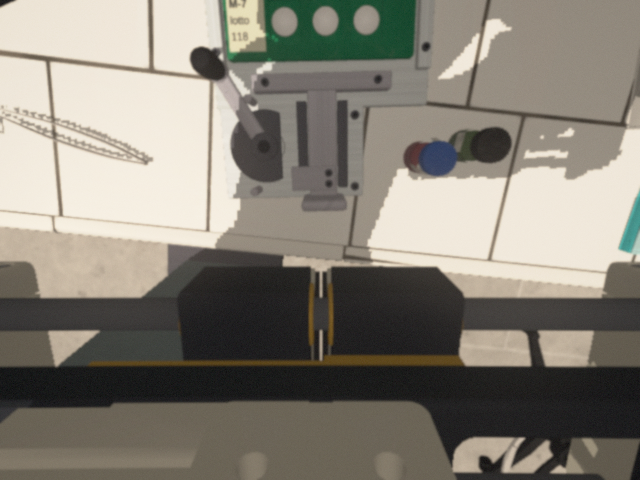

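View pics/scene8.png

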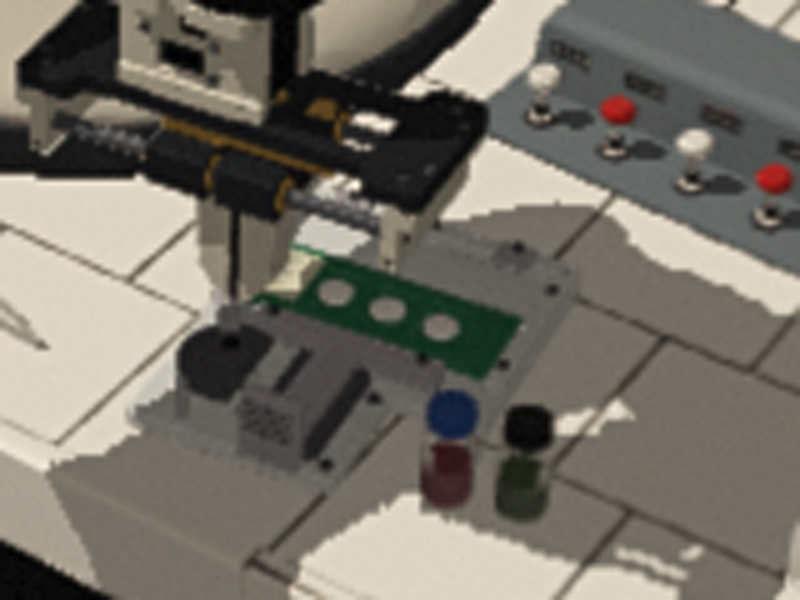

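View pics/top8.png

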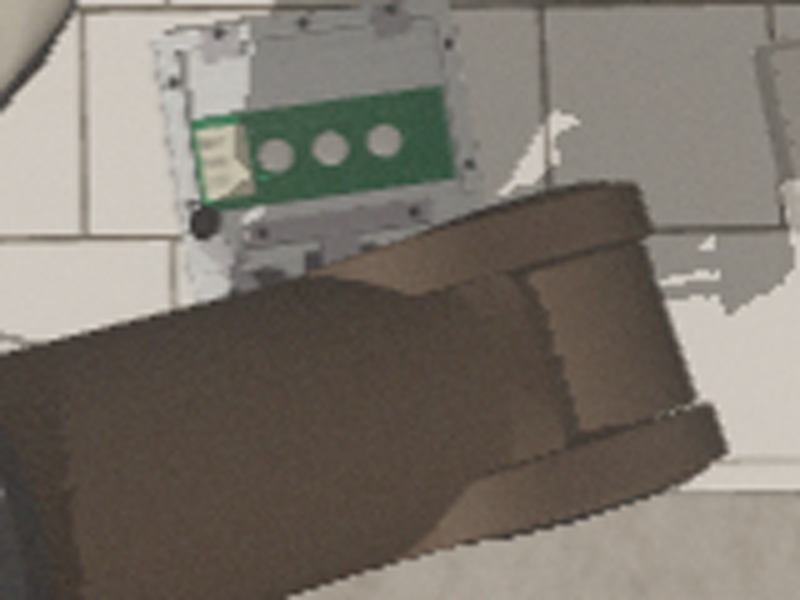

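Request:
send_rows(
  rows=[
    [[6,0,0,0,0,0,0],[12,0,0,0,0,0,0],[18,0,0,0,0,0,0],[25,0,0,0,0,0,0],[32,0,0,0,0,0,0],[38,0,0,0,0,0,0],[44,0,0,0,0,0,0],[50,0,0,0,0,0,0]],
  ],
)

```text
clock: 11.8
position: [0.4205, -0.2717, 0.0832]
ee_rot: [1.126, 1.26, -1.126]
force: [0.2, -0.5, -0.3]
width: 0.005
```

Run:
```python
from h import *
s=arm.observe();print(s["joints"],s["position"],s["width"],s["clock"],s["force"])
C=cam("wrist",s);im,d=optics.get_image("wrist");save("w9",im)
for t,z in [("cam_roller",.022),("push_face",.04),("cam_pivot",.036),("cam_knob",.052)]:
    for q in finder.place_of("wrist",t)[:1]: print(t,round(q["confidence"],2),np.round(q["xy"],1),np.round(at_z(C,q["xy"],z),4))
```

```text
[-0.30987035  0.71085623  1.18990305  2.09096413 -0.84543217  0.94334802
 -0.09924098] [ 0.42051095 -0.27174836  0.08319935] 0.005075950178840916 11.8 [ 0.20873144 -0.51702676 -0.27365548]
cam_roller 0.84 [296.6 183.9] [ 0.4639 -0.2522  0.022 ]
push_face 0.78 [326.  223.4] [ 0.4447 -0.2728  0.04  ]
cam_pivot 0.78 [252.8 145.8] [ 0.484 -0.226  0.036]
cam_knob 0.81 [180.6  39.7] [ 0.5301 -0.1908  0.052 ]
```

View pics/w9.png

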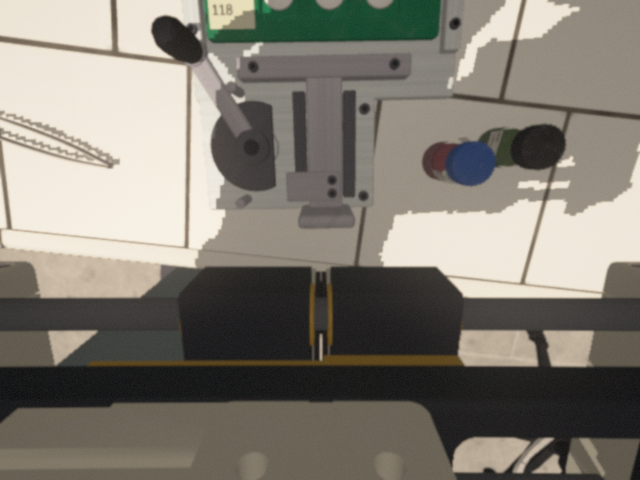

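Request:
send_rows(
  rows=[
    [[10,0,3,0,0,0,0],[20,0,3,0,0,0,0],[30,0,3,0,0,0,0],[40,0,3,0,0,0,0],[50,0,3,0,0,0,0],[50,5,3,0,0,0,0],[50,10,3,0,0,0,0],[50,10,3,0,0,0,0]],
  ],
)

```text
clock: 12.85
position: [0.432, -0.2737, 0.0339]
ee_rot: [1.125, 1.26, -1.125]
force: [1.0, 0.6, 0.7]
width: 0.009
```

Request:
send_rows(
  rows=[
    [[0,4,0,0,0,0,0],[0,8,0,0,0,0,0],[0,12,0,0,0,0,0],[0,16,0,0,0,0,0],[0,20,0,0,0,0,0],[0,24,0,0,0,0,0],[0,28,0,0,0,0,0],[0,30,0,0,0,0,0]],
  ],
)

```text
clock: 13.65
position: [0.4611, -0.27, 0.0336]
ee_rot: [1.126, 1.26, -1.126]
force: [-2.4, 0.3, 1.7]
width: 0.004
```

Run:
```python
from h import *
s=arm.observe();print(s["joints"],s["position"],s["width"],s["clock"],s["force"])
C=cam("wrist",s);im,d=optics.get_image("wrist");save("w10",im)
for t,z in [("cam_roller",.022),("push_face",.04),("cam_pivot",.036),("cam_knob",.052)]:
    for q in finder.place_of("wrist",t)[:1]: print(t,round(q["confidence"],2),np.round(q["xy"],1),np.round(at_z(C,q["xy"],z),4))
```

```text
[-0.26251469  0.8088534   1.08290761  2.04364098 -0.94687432  0.90698012
 -0.0974409 ] [ 0.46110611 -0.26999087  0.03364411] 0.004257251680633901 13.65 [-2.36652696  0.33783082  1.72458493]
cam_roller 0.94 [282.1 219.3] [ 0.4914 -0.2477  0.022 ]
push_face 0.91 [318.  270.7] [ 0.473 -0.268  0.04 ]
cam_pivot 0.55 [228.9 236.3] [ 0.4835 -0.2252  0.036 ]
cam_knob 0.57 [131.1 120.7] [ 0.5293 -0.1899  0.052 ]
```

View pics/w10.png

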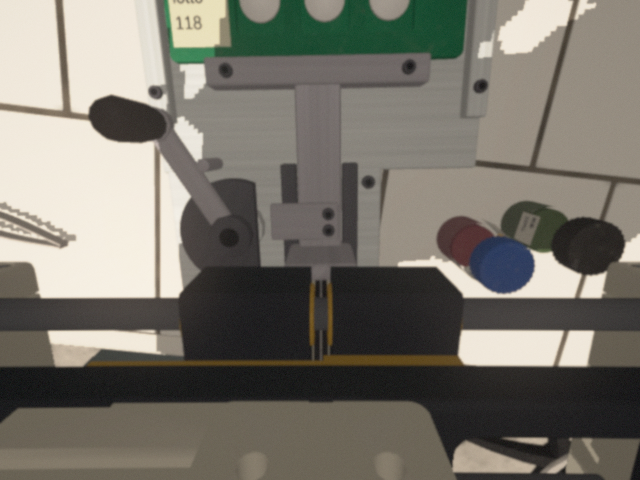

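Request:
send_rows(
  rows=[
    [[0,3,0,0,0,0,0],[0,6,0,0,0,0,0],[0,9,0,0,0,0,0],[0,11,0,0,0,0,0],[0,13,0,0,0,0,0],[0,14,0,0,0,0,0],[0,15,0,0,0,0,0],[0,16,0,0,0,0,0]],
  ],
)

```text
clock: 14.7
position: [0.4765, -0.2684, 0.0337]
ee_rot: [1.126, 1.26, -1.126]
force: [-3.0, 1.9, 1.9]
width: 0.004
```

Request:
send_rows(
  rows=[
    [[0,0.5,0,0,0,0,0],[0,1,0,0,0,0,0],[0,1.5,0,0,0,0,0],[0,2,0,0,0,0,0],[0,2.3,0,0,0,0,0],[0,2.6,0,0,0,0,0],[0,3,0,0,0,0,0],[0,3,0,0,0,0,0]],
  ],
)

```text
clock: 15.5
position: [0.4796, -0.268, 0.0337]
ee_rot: [1.126, 1.26, -1.126]
force: [-1.9, 1.5, 0.5]
width: 0.004
```

Run:
```python
from h import *
s=arm.observe();print(s["joints"],s["position"],s["width"],s["clock"],s["force"])
C=cam("wrist",s);im,d=optics.get_image("wrist");save("w11",im)
for t,z in [("cam_roller",.022),("push_face",.04),("cam_pivot",.036),("cam_knob",.052)]:
    for q in finder.place_of("wrist",t)[:1]: print(t,round(q["confidence"],2),np.round(q["xy"],1),np.round(at_z(C,q["xy"],z),4))
```

```text
[-0.26993877  0.82646951  1.08062696  2.00658319 -0.94609552  0.92754989
 -0.13121644] [ 0.47957347 -0.26803866  0.03367037] 0.0036490665660208637 15.5 [-1.86023834  1.53263663  0.48888853]
cam_roller 0.95 [282.2 217.3] [ 0.5109 -0.2458  0.022 ]
push_face 0.72 [318.1 269.5] [ 0.492 -0.266  0.04 ]
cam_pivot 0.68 [230.2 273.9] [ 0.4836 -0.2248  0.036 ]
cam_knob 0.96 [139.6 170.6] [ 0.5293 -0.1908  0.052 ]
```

View pics/w11.png

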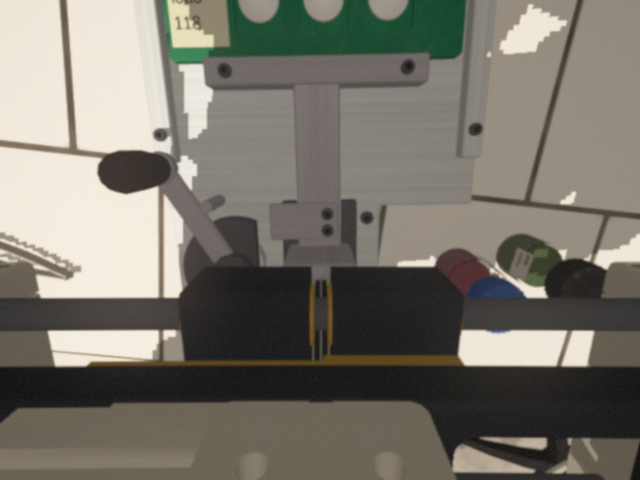

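Request:
send_rows(
  rows=[
    [[0,0.2,0,0,0,0,0],[0,0.4,0,0,0,0,0],[0,0.6,0,0,0,0,0],[0,0.8,0,0,0,0,0],[0,1,0,0,0,0,0],[0,1.2,0,0,0,0,0],[0,1.4,0,0,0,0,0],[0,1.5,0,0,0,0,0]],
  ],
)

```text
clock: 16.55
position: [0.4798, -0.268, 0.0336]
ee_rot: [1.126, 1.261, -1.128]
force: [-7.3, 1.5, 3.3]
width: 0.003
```

Request:
send_rows(
  rows=[
    [[0,0.3,0,0,0,0,0],[0,0.6,0,0,0,0,0],[0,0.9,0,0,0,0,0],[0,1.2,0,0,0,0,0],[0,1.5,0,0,0,0,0],[0,1.5,0,0,0,0,0],[0,1.5,0,0,0,0,0],[0,1.5,0,0,0,0,0]],
  ],
)

```text
clock: 17.35
position: [0.4799, -0.268, 0.0336]
ee_rot: [1.127, 1.262, -1.13]
force: [-11.7, 0.9, 5.1]
width: 0.004
```

Run:
```python
from h import *
s=arm.observe();print(s["joints"],s["position"],s["width"],s["clock"],s["force"])
im,d=optics.get_image("scene");save("s12",cv2.resize(im[210:330,300:460],None,fx=5,fy=5,interpolation=cv2.INTER_CUBIC))
im,d=optics.get_image("top");save("t12",cv2.resize(im[190:310,300:460],None,fx=5,fy=5,interpolation=cv2.INTER_CUBIC))
```

```text
[-0.27043805  0.82912548  1.08177327  2.00311553 -0.94340883  0.93174509
 -0.13646382] [ 0.47989937 -0.26800611  0.03362312] 0.004259234758332841 17.35 [-11.67415578   0.92358688   5.14314109]
```

View pics/s12.png

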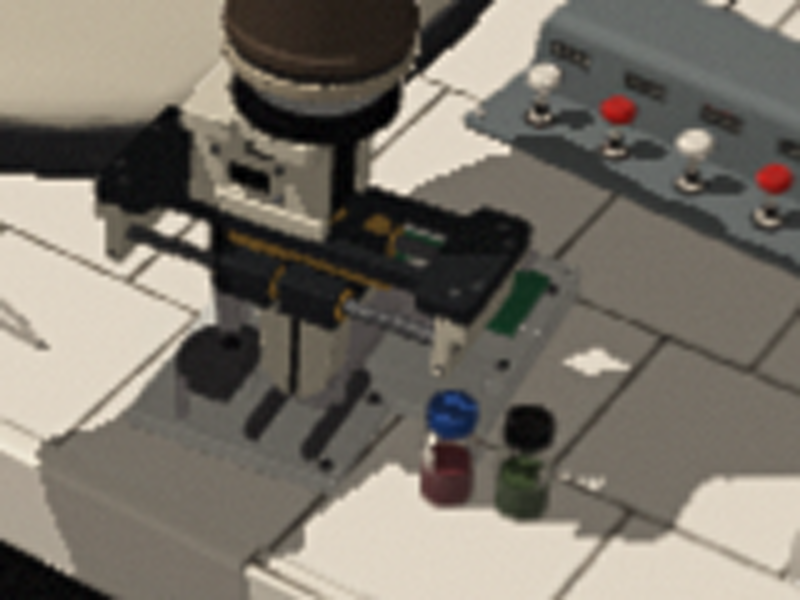

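View pics/t12.png

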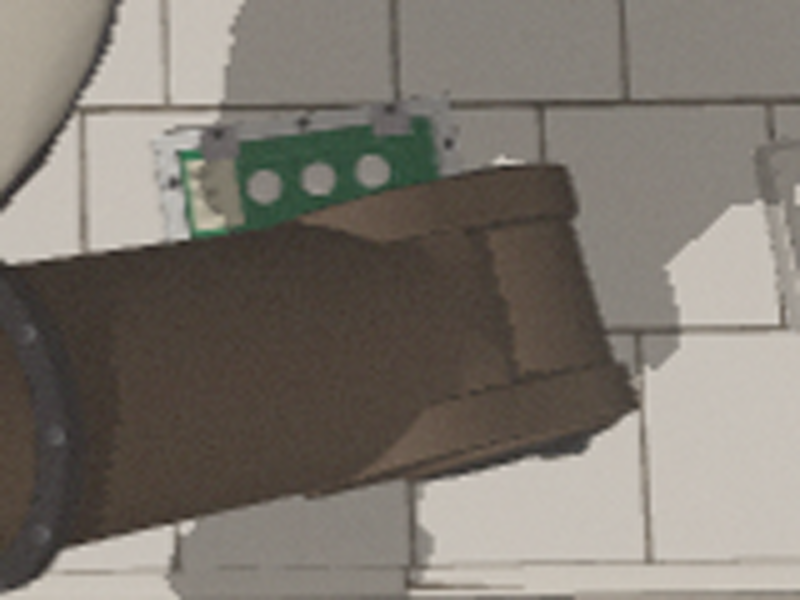

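Request:
send_rows(
  rows=[
    [[0,-6,0,0,0,0,0],[0,-15,0,0,0,0,0],[-20,-15,0,0,0,0,0],[-50,-15,0,0,0,0,0],[-80,-15,0,0,0,0,10],[-80,5,-20,-7,0,0,30],[-80,25,-40,-14,0,0,40],[-80,40,-55,-21,0,0,40]],
  ],
)

```text
clock: 18.25
position: [0.5176, -0.2074, 0.1141]
ee_rot: [0.846, 1.399, -0.844]
force: [-0.2, -0.1, -0.6]
width: 0.304
```

Run:
```python
from h import *
s=arm.observe();print(s["joints"],s["position"],s["width"],s["clock"],s["force"])
M=Rm(s["ee_rot"]);print(np.round(M,3).tolist(),np.degrees(np.arctan2(M[1,1],M[0,1])))
C=cam("wrist",s);im,d=optics.get_image("wrist");save("w13",im)
for t,z in [("sample_card",.01),("cam_roller",.022),("push_face",.04),("cam_pivot",.036),("cam_knob",.052)]:
    for q in finder.place_of("wrist",t)[:1]: print(t,round(q["confidence"],2),np.round(q["xy"],1),np.round(at_z(C,q["xy"],z),4))
```

```text
[-0.43382746  0.69637878  1.12733584  1.92800843 -0.75175906  1.01586089
 -0.04716488] [ 0.51761262 -0.20739318  0.11408437] 0.3038521259565876 18.25 [-0.20844824 -0.13239083 -0.63493063]
[[0.002, 0.885, 0.466], [0.0, 0.466, -0.885], [-1.0, 0.002, 0.001]] 27.762791344945008
sample_card 0.61 [430.9 155.6] [ 0.6105 -0.2508  0.01  ]
cam_roller 0.76 [356.8 270.4] [ 0.5106 -0.2433  0.022 ]
cam_pivot 0.72 [319.5 297.5] [ 0.4831 -0.2257  0.036 ]
cam_knob 0.58 [307.3 223.9] [ 0.5312 -0.1914  0.052 ]
```

View pics/w13.png

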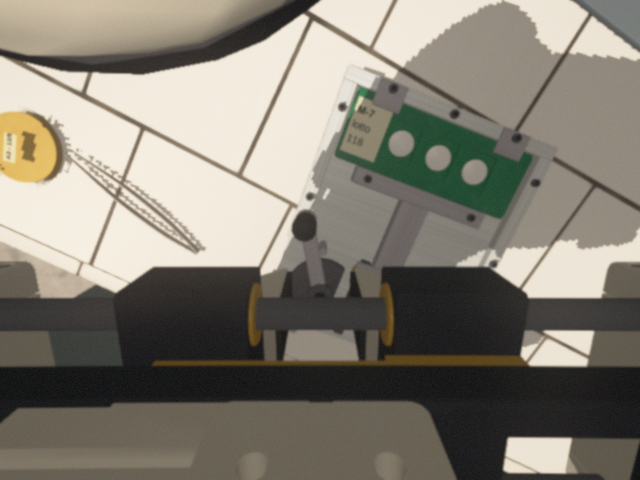

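Request:
send_rows(
  rows=[
    [[0,10,-4,-4,0,0,40],[0,19,-8,-8,0,0,40],[10,19,-8,-8,0,0,40],[20,19,-8,-8,0,0,40],[30,19,-8,-8,0,0,40],[30,19,-8,-8,0,0,40],[30,19,-8,-8,0,0,40],[30,19,-8,-8,0,0,40]],
  ],
)

```text
clock: 19.35
position: [0.5292, -0.1932, 0.0839]
ee_rot: [0.744, 1.439, -0.744]
force: [-0.2, -0.1, 0.7]
width: 0.399
```

Run:
```python
from h import *
s=arm.observe();print(s["joints"],s["position"],s["width"],s["clock"],s["force"])
M=Rm(s["ee_rot"]);print(np.round(M,3).tolist(),np.degrees(np.arctan2(M[1,1],M[0,1])))
C=cam("wrist",s);im,d=optics.get_image("wrist");save("w14",cv2.resize(im[160:400,180:460],None,fx=2.5,fy=2.5))
for t,z in [("sample_card",.01),("cam_roller",.022),("push_face",.04),("cam_pivot",.036),("cam_knob",.052)]:
    for q in finder.place_of("wrist",t)[:1]: print(t,round(q["confidence"],2),np.round(q["xy"],1),np.round(at_z(C,q["xy"],z),4))
```

```text
[-0.4173728   0.72083426  1.04914822  1.93628913 -0.77509294  0.95702498
  0.06025252] [ 0.52923324 -0.19321405  0.08389117] 0.39918350286273696 19.35 [-0.22031403 -0.06055109  0.69515709]
[[0.0, 0.815, 0.579], [-0.0, 0.579, -0.815], [-1.0, -0.0, 0.0]] 35.36320647023033
sample_card 0.58 [458.4 198.5] [ 0.6111 -0.2492  0.01  ]
push_face 0.78 [378.1 364.4] [ 0.4934 -0.2665  0.04  ]
cam_pivot 0.6 [319.  338.5] [ 0.4843 -0.225   0.036 ]
cam_knob 0.98 [317.7 262.2] [ 0.5313 -0.1906  0.052 ]
```

View pics/w14.png

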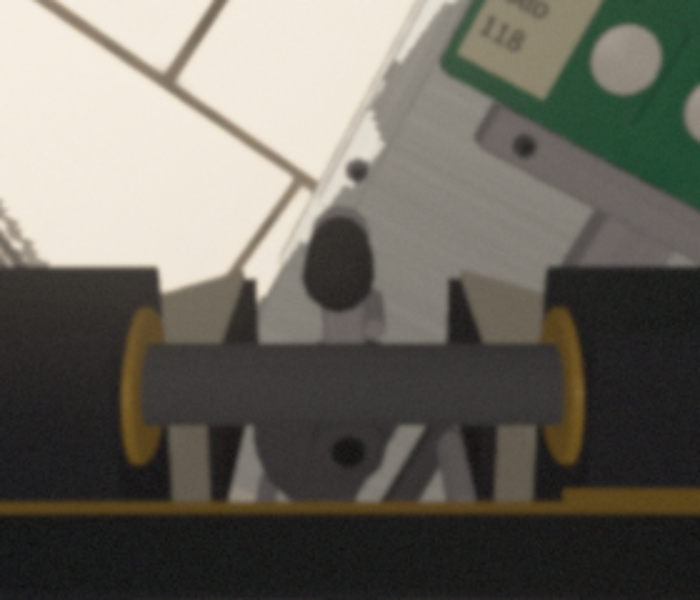

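Request:
send_rows(
  rows=[
    [[10,2,0,0,0,0,40],[20,2,0,0,0,0,40],[30,2,0,0,0,0,40],[40,2,0,0,0,0,40],[40,2,0,0,0,0,28],[40,2,0,0,0,0,28],[40,2,0,0,0,0,28],[40,2,0,0,0,0,28]],
  ],
)

```text
clock: 20.45
position: [0.5311, -0.1918, 0.0441]
ee_rot: [0.743, 1.439, -0.743]
force: [0.7, -1.0, 0.6]
width: 0.283
```

Request:
send_rows(
  rows=[
    [[0,-0.5,-7.6,-7.5,0,0,28],[0,-2,-15,-15,0,0,28],[0,-4.4,-22.2,-22.5,0,0,28],[0,-7.8,-29,-30,0,0,28],[0,-12,-35.3,-37.5,0,0,28],[0,-17,-41,-45,0,0,28],[0,-22.7,-46,-52.5,0,0,28],[0,-29,-50.2,-60,0,0,28]],
  ],
)

```text
clock: 21.25
position: [0.4788, -0.1671, 0.0442]
ee_rot: [-0.079, 1.568, 0.079]
force: [1.2, 1.5, -0.7]
width: 0.281
```

Run:
```python
from h import *
s=arm.observe();print(s["joints"],s["position"],s["width"],s["clock"],s["force"])
im,d=optics.get_image("wrist");save("w15",cv2.resize(im[160:400,180:460],None,fx=2.5,fy=2.5))
```

```text
[-0.28277334  0.5782942   0.72091485  2.09095979 -0.60649088  0.6870187
  0.94390802] [ 0.47881211 -0.16713614  0.04422944] 0.28057044191423186 21.25 [ 1.18690421  1.50708243 -0.70252176]
```

View pics/w15.png

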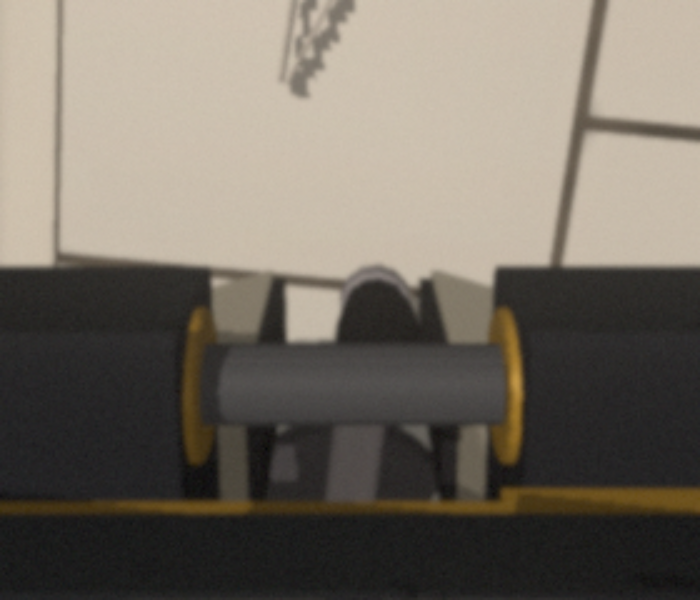

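Continue the second half, then overshoot a little to reach the stop.

Request:
send_rows(
  rows=[
    [[0,-0.5,-7.6,-7.5,0,0,28],[0,-2,-15,-15,0,0,28],[0,-4.4,-22.2,-22.5,0,0,28],[0,-7.8,-29,-30,0,0,28],[0,-12,-35.3,-37.5,0,0,28],[0,-17,-41,-45,0,0,28],[0,-22.7,-46,-52.5,0,0,28],[0,-29,-50.2,-60,0,0,28]],
  ],
)

```text
clock: 22.1
position: [0.4308, -0.201, 0.0439]
ee_rot: [-0.889, 1.381, 0.89]
force: [-0.8, 1.0, 0.1]
width: 0.28
```

Request:
send_rows(
  rows=[
    [[0,0,-2,-2,0,0,28],[0,-0.2,-4,-4,0,0,28],[0,-0.3,-6,-6,0,0,28],[0,-0.4,-7,-7,0,0,28],[0,-0.4,-7,-7,0,0,28],[0,-0.4,-7,-7,0,0,28],[0,-0.4,-7,-7,0,0,28],[0,-0.4,-7,-7,0,0,28]],
  ],
)

```text
clock: 22.9
position: [0.4285, -0.2076, 0.0437]
ee_rot: [-0.98, 1.339, 0.98]
force: [-0.1, 1.2, 1.4]
width: 0.283
```

Run:
```python
from h import *
s=arm.observe();print(s["joints"],s["position"],s["width"],s["clock"],s["force"])
im,d=optics.get_image("wrist");save("w16",cv2.resize(im[160:400,180:460],None,fx=2.5,fy=2.5))
```

```text
[ 0.04948849  0.46945194  0.38281359  2.1457711  -0.31412903  0.57865604
  1.92322789] [ 0.42848821 -0.2076118   0.04373593] 0.282775854699853 22.9 [-0.0798374   1.23495869  1.44024837]
```

View pics/w16.png

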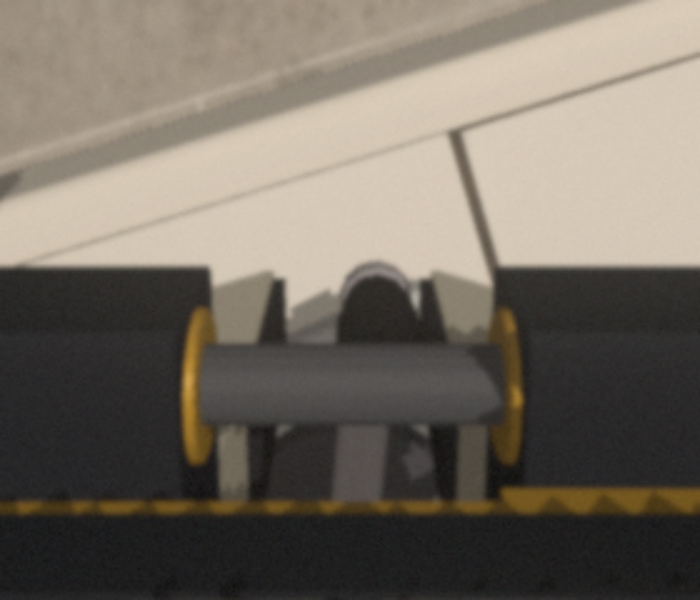

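Request:
send_rows(
  rows=[
    [[0,0,-1,-1,0,0,28],[0,0,-2,-2,0,0,28],[0,0,-3,-3,0,0,28],[0,0,-4,-4,0,0,28],[0,0,-4,-4,0,0,28],[0,0,-4,-4,0,0,28],[0,0,-4,-4,0,0,28],[0,0,-4,-4,0,0,28]],
  ],
)

```text
clock: 23.75
position: [0.4291, -0.2084, 0.0437]
ee_rot: [-1.034, 1.307, 1.036]
force: [7.5, 13.6, -0.1]
width: 0.283
```

Run:
```python
from h import *
s=arm.observe();print(s["joints"],s["position"],s["width"],s["clock"],s["force"],s["ft_torque"])
im,d=optics.get_image("wrist");save("w17",cv2.resize(im[160:400,180:460],None,fx=2.5,fy=2.5))
```

```text
[ 0.07209375  0.46744863  0.35758058  2.14230478 -0.29955148  0.57796855
  1.98473334] [ 0.42905795 -0.20838378  0.04373513] 0.283456718057164 23.75 [ 7.47826912 13.57971148 -0.09428107] [ 2.91945975 -1.42422995 -0.08415688]
```

View pics/w17.png

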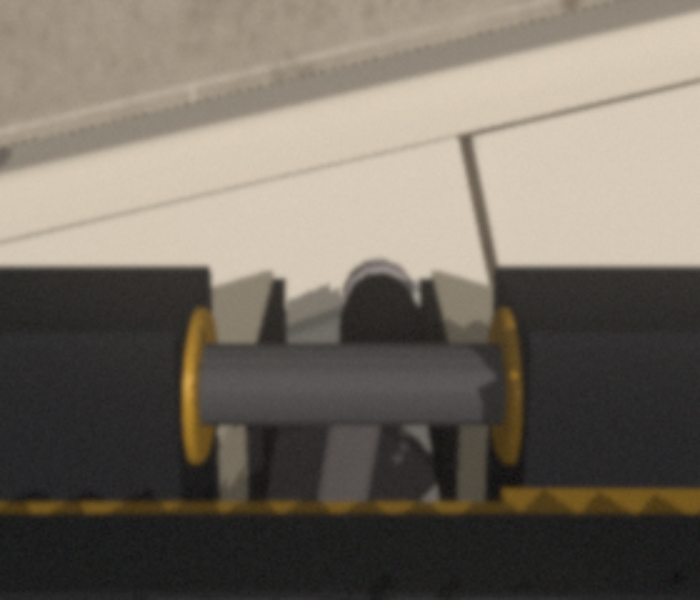

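Request:
send_rows(
  rows=[
    [[0,0,4,4,0,0,30],[0,0,8,6,0,0,40],[0,0,9,6,0,0,40],[0,0,9,6,0,0,40],[0,0,9,6,0,0,40],[-20,0,9,6,0,0,40],[-60,0,9,6,0,0,40],[-100,0,9,6,0,0,40]],
  ],
)

```text
clock: 24.6
position: [0.4284, -0.2031, 0.1445]
ee_rot: [-0.953, 1.354, 0.955]
force: [1.4, 0.4, -0.5]
width: 0.402
```

Request:
send_rows(
  rows=[
    [[-10,10,0,0,0,0,40],[-30,20,0,0,0,0,40],[-60,30,0,0,0,0,40],[-80,40,0,0,0,0,40],[-80,40,0,0,0,0,40],[-80,40,0,0,0,0,40],[-80,40,0,0,0,0,40],[-80,40,0,0,0,0,40]],
  ],
)

```text
clock: 25.4
position: [0.3913, -0.1893, 0.2228]
ee_rot: [-0.953, 1.353, 0.955]
force: [-0.8, -0.6, -0.3]
width: 0.4
```

Run:
```python
from h import *
s=arm.observe();print(s["joints"],s["position"],s["width"],s["clock"],s["force"])
for n in("wrist","top","scene"):
    im,d=optics.get_image(n);C=cam(n,s)
    if n=="wrist":save("w18",im)
    else: save(n+"18",cv2.resize(im[200:320,300:460],None,fx=5,fy=5,interpolation=cv2.INTER_CUBIC))
    for t,z in [("end_stop",.01),("sample_card",.01),("cam_roller",.022),("push_face",.04),("cam_pivot",.036),("cam_knob",.052)]:
        for q in finder.place_of(n,t)[:2]: print(n,t,round(q["confidence"],2),np.round(q["xy"],1),np.round(at_z(C,q["xy"],z),4))
```

```text
[-0.144276    0.12055513  0.53123331  2.04524107 -0.07195209  0.99507529
  1.65196708] [ 0.39130944 -0.18934562  0.22283794] 0.39967401102435457 25.4 [-0.75374362 -0.61145462 -0.28762131]
wrist cam_roller 0.7 [308.5 326.1] [ 0.5092 -0.2456  0.022 ]
wrist push_face 0.77 [284.5 324.9] [ 0.4903 -0.2657  0.04  ]
wrist cam_pivot 0.6 [319.2 308.1] [ 0.486  -0.2244  0.036 ]
wrist cam_knob 0.98 [322.2 261.3] [ 0.4321 -0.202   0.052 ]
top end_stop 0.58 [359.1 216.3] [ 0.6375 -0.2441  0.01  ]
top sample_card 0.69 [363.  227.8] [ 0.6063 -0.2535  0.01  ]
top cam_roller 0.85 [360.7 263.3] [ 0.5105 -0.2432  0.022 ]
top push_face 0.72 [369.5 268.4] [ 0.495  -0.2635  0.04  ]
top cam_pivot 0.8 [355.9 274. ] [ 0.4816 -0.2286  0.036 ]
scene end_stop 0.72 [388.9 260.2] [ 0.6355 -0.2568  0.01  ]
scene sample_card 0.9 [383.7 260.1] [ 0.6279 -0.2456  0.01  ]
scene cam_roller 0.64 [356.9 280.8] [ 0.5062 -0.2423  0.022 ]
scene push_face 0.92 [361.6 280.3] [ 0.4961 -0.2616  0.04  ]
scene cam_pivot 0.73 [344.7 279.9] [ 0.4777 -0.2254  0.036 ]
scene cam_knob 0.88 [328.2 282.9] [ 0.4301 -0.2106  0.052 ]
```

View pics/w18.png

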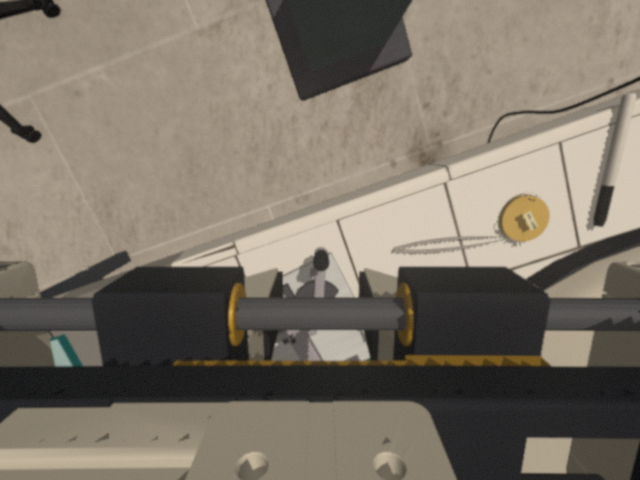

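View pics/scene18.png

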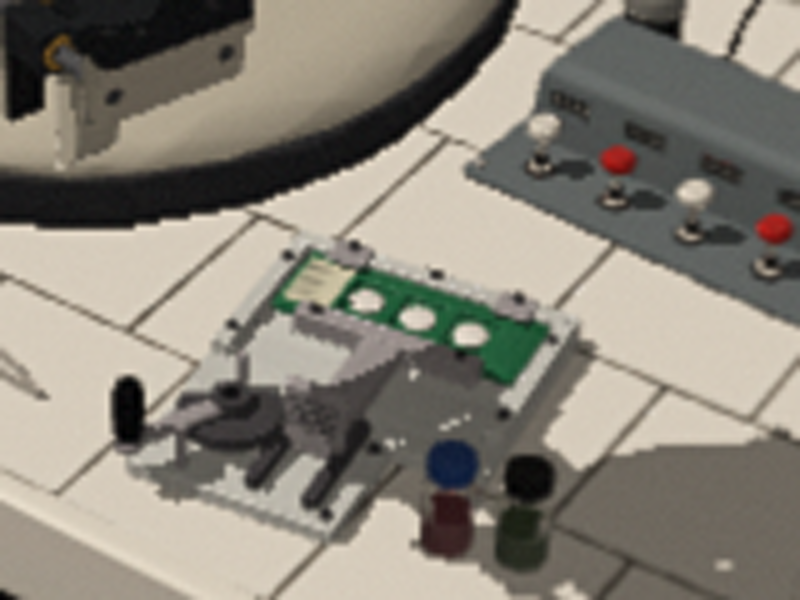

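View pics/top18.png

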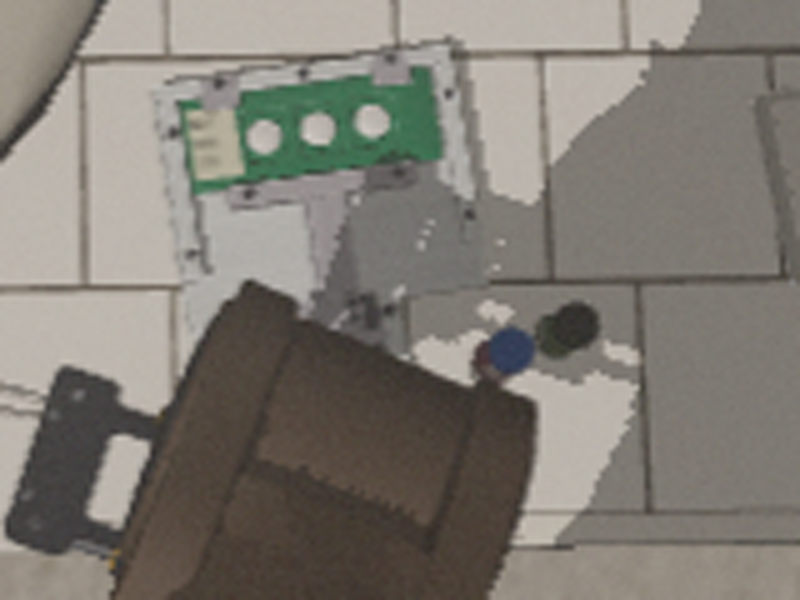

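```bash
python3 -c "
from cell import arm
print(arm.sign_off(), arm.observe()['force'])"
```

```text
the job is handed in; nothing more can be done
the job is handed in; nothing more can be done
```

The card is clamped in the jig: the cam is locked, the slide is home and the card is against the end stop. I handed the job in at about 25.5 s of the 70 s. The hand-in gave no verdict.

What I did:
1. **Release the cam:** I put the fingers loosely either side of the lever's grip and swung it about 120° clockwise to its released stop, with the slide still back. The wrist picture showed the flat facing the roller.
2. **Push the slide home:** I shut the fingers and pushed the upright plate forward until it stopped moving. The push force rose from about 3 N to about 12 N with no further travel.
3. **Lock the cam:** I swung the lever back to its locked stop, where it resisted at about 15 N. Then I let go and raised the arm clear.

Last checks:
- **Lever:** the grip is back within about 2 mm of where it started.
- **Slide:** the roller and push plate measured about 45 to 49 mm of travel. That spread straddles the 44.5 mm limit too closely to confirm it. The force rise at the stop and the cam swinging fully back support that it is home.
- **Card:** both outside views show it flat and straight under the hold-down lips, with no visible gap to the jaw.
- **Bystanders:** everything visible near the jig looks unmoved. I did not re-measure the bystanders' positions.
- **Disagreement:** in the scene camera, the network put the card's origin about 20 mm further forward than the top camera did. The pictures themselves show the card seated, so I took this as a network error.

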